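# Sort the mixed herbs back into the dispensary trays

### The job

The five dried herb pieces lying singly among the three trays on the dispensary counter got mixed: put each into the enamel tray that carries a sample of its kind, so that both brown bark scrolls are in one tray, both cream root slices in another and the round fruit in the third. Every piece is to lie flat on the bottom of its tray, none on top of another or leaning on the rim. Leave the brass weight and the little white cup standing where they are.

Things in the scene. Friction and masses are not known exactly. Their poses are not given: they have to be found in the camera images.
- quill_long: dried bark double scroll, the longer, mid-brown one: two side-by-side rolls of 20 mm diameter making a rigid piece 76 mm long (its x), 36 mm wide (its y) and 20 mm high (its z); lies flat on the table, loose. Origin: its middle, 10 mm above what it lies on. 17 to 42 g
- quill_short: dried bark double scroll, the shorter, darker brown one: two side-by-side rolls of 20 mm diameter making a rigid piece 60 mm long (its x), 36 mm wide (its y) and 20 mm high (its z); lies flat on the table, loose. Origin: its middle, 10 mm above what it lies on. 17 to 42 g
- slice_large: cream-coloured root slice, the larger one: a rigid flat oblong with round ends, 60 mm long (its x), 32 mm wide (its y), 14 mm thick (its z); lies flat, loose. Origin: its middle, 7 mm above what it lies on. 14 to 35 g
- slice_small: cream-coloured root slice, the smaller one: a rigid flat oblong with round ends, 50 mm long (its x), 26 mm wide (its y), 14 mm thick (its z); lies flat, loose. Origin: its middle, 7 mm above what it lies on. 14 to 35 g
- fruit: round olive-green dried fruit, rigid, 50 mm across at mid-height, 46 mm high, with flat spots 26 to 28 mm across at top and bottom on which it stands; loose. Origin: its middle, 23 mm above what it stands on; z through the flat spots. 20 to 42 g
- tray_bark: fixed white enamel tray, blue rim; outside 120 mm (x) by 190 mm (y), 22 mm high; walls and floor 3 mm thick. Origin: under its centre, at table height; z up. Its mark: a grey tab, 40 x 70 mm, outside the +x wall, with a white card 17 mm up and on it a small brown bark scroll (top at most 34 mm up). The three trays are alike but for the sample, and swap places
- tray_root: fixed white enamel tray, blue rim; outside 120 mm (x) by 190 mm (y), 22 mm high; walls and floor 3 mm thick. Origin: under its centre, at table height; z up. Its mark: a grey tab, 40 x 70 mm, outside the +x wall, with a white card 17 mm up and on it a thin cream root slice (top at most 34 mm up). The three trays are alike but for the sample, and swap places
- tray_fruit: fixed white enamel tray, blue rim; outside 120 mm (x) by 190 mm (y), 22 mm high; walls and floor 3 mm thick. Origin: under its centre, at table height; z up. Its mark: a grey tab, 40 x 70 mm, outside the +x wall, with a white card 17 mm up and on it half an olive-green fruit (top at most 34 mm up). The three trays are alike but for the sample, and swap places
- weight: bystander, to be left alone: small brass balance weight with a knob, 28 mm across, 35 mm high, 120 g, standing loose. Origin: centre of its underside
- cup: bystander, to be left alone: little white porcelain cup, 38 mm across, 32 mm high, 60 g, standing loose. Origin: centre of its underside

How it is judged:
By the outcome, as a careful person would: the job done as asked, in the order asked, and still so for the second after the job is handed in, with the robot touching nothing.
It also fails if it takes over 112 s, if anything falls off the work surface, if the arm or the gripper's body presses on something with over 40 N, if the wrist force passes 120 N, or if a joint passes its speed limit or range.

### The arm

A 6-joint arm with a two-finger parallel gripper is mounted at the origin on the work surface. World frame = base frame: x ahead of the robot, y to its left, z up, the work surface at z = 0. Lengths are in m, angles in rad, forces in N, time in s.
With the tool pointing down it reaches from about 0.25 to 0.775 m from the base axis. Payload 4 kg.
Tool frame: the origin (TCP) lies at the very end of the fingers, on their centre line; the grasp point (between the pads) lies 19 mm behind it (grip_point_offset is the distance from the TCP to the grasp point, in m); z points along the fingers, y is the line along which they close (so a half turn about z gives the same grasp; the last joint's range is limited). The gripper opens to 85 mm and grips with 20 to 120 N. Pads are 22 mm wide; open, the fingers measure 114 mm over their backs; the gripper's body (76 mm by 85 mm) begins 54 mm behind the grasp point. The pads swing forward as they close: fully open they stand 13 mm farther back than shut.
Start: joints at [1.095, 0.087, 1.371, -0, 1.684, -0.103], TCP at [0.2, 0.512, 0.231] pointing down, gripper open.
Joint ranges: [-3.1, 3.1], [-0.76, 2.03], [0.27, 2.55], [-1.08, 4.22], [0.17, 2.65], [-2.57, 2.57]. Speed limits (rad/s): [2.79, 2.79, 3.14, 3.14, 3.14, 3.14].

### API

Orientations are given as a 3x3 rotation matrix whose columns are the frame's x, y, z axes.
In Python, from plant import * gives the robot as it stands. The module is installed in compiled form; this text tells all that it offers.
- The arm moves only by the tool drive_tool, never from a script. Its arguments are lists of equal length, an entry for each row: "fingers": the closure, from -1 (fully open) to 1 (shut); "translation": the shift along the tool's x, y, z in m, a list of three; "delta_rot": the turn, a rotation vector about the tool's x, y, z in degrees, a list of three. A call has 1 to 20 rows; each row is the pose to reach, as a shift and turn from the pose commanded when the call began, along the tool's axes at that moment; what a row does not reach only later rows make up. A row lasts 1/10 s, in which the tool goes at most 50 mm and 8.59 degrees, less where a joint would pass 70% of its speed; a pose out of reach is approached as far as the arm can. A call with a gripper value outside its range is refused whole. The fingers move at their own pace and stop on an object; the grip force is fixed at half the most. Time passes only in rows, so rows that repeat a pose let the fingers close. It gives the time, the measured TCP pose, the force, the opening and the grip force at its end, in the units of the state.
- get_obs(): the state, without advancing time (a new reading comes with each control period).
- read_camera(name): name is "side" or "top" or "wrist"; returns a dict with "frame" (480x640x3 uint8, red, green, blue), "mtx" (3x3 intrinsics, pixels), "R" (3x3) and "t" (3): a world point X has camera coordinates R X + t. Camera axes: x right, y down, z forward; pixel columns grow to the right and rows downward; lengths in m; the calibration is good to about 2 mm. A picture is of the moment at which its call begins. There is no depth.
- sign_off(): hands the job in; it is judged then, once.
The state is a dict: "clock": time; "joint_positions": joint angles; "joint_vel": joint speeds; "joint_torque": joint torques, N m; "ee_pos": TCP position; "eef_rot": TCP orientation; "force": force on the tool from outside, world axes, zero at the start; "torque": the same for the moment, N m; "finger_gap": finger opening in m; "finger_force": force on a finger pad.
Only numpy, scipy, OpenCV 4.12 (cv2) and the standard library are available. Lean on these libraries where they do the work, as an engineer would, in place of code of your own. Each camera call takes 0.05 s, during which the arm holds its last target. There are 200 camera calls.

## Working session

There is one attempt and no reset: what is moved stays moved. The work goes in short steps, Python scripts to look and compute and a tool call to move; the robot and the scene stay as the last step left them, time stands still between calls to the robot, and variables do not carry over. Pictures are saved under pics/ and viewed, at most 14 in all, crops included, and the job is handed in when it is done.

Besides the shell and the picture viewer there is one more tool, called after "Emit:" by a JSON object that holds its "op" and its "data", one argument or row to a line. drive_tool: Moves the arm, as the interface text tells. Its arguments: {"type":"object","properties":{"fingers":{"type":"array","items":{"type":"number"}},"translation":{"type":"array","items":{"type":"array","items":{"type":"number"}}},"delta_rot":{"type":"array","items":{"type":"array","items":{"type":"number"}}}},"required":["fingers","translation","delta_rot"]}

```bash
mkdir -p pics
python3 - <<'E'
from plant import *
import cv2,numpy as np
o=get_obs()
for k in("clock","ee_pos","eef_rot","finger_gap"):print(k,o[k])
for n in("top","side"):
    c=read_camera(n);cv2.imwrite(f"pics/{n}0.png",c["frame"][:,:,::-1]);np.savez(f"pics/{n}0.npz",**c)
    print(n,c["mtx"].tolist(),(-c["R"].T@c["t"]).round(3),c["R"].round(2).tolist())
E
```

```text
clock 0.0
ee_pos [0.20009949 0.51176377 0.23010686]
eef_rot [[-9.31314053e-01  3.64215667e-01 -1.04041566e-03]
 [ 3.64217077e-01  9.31311896e-01 -2.01827782e-03]
 [ 2.33863076e-04 -2.25858765e-03 -9.99997422e-01]]
finger_gap 0.08563335641549136
top [[501.5889059990842, 0.0, 315.98902379529625], [0.0, 501.5889059990842, 241.3357064947632], [0.0, 0.0, 1.0]] [0.449 0.021 0.983] [[-0.01, -1.0, 0.03], [-0.99, 0.01, -0.12], [0.12, -0.03, -0.99]]
side [[449.9122574365823, 0.0, 317.4674763390524], [0.0, 449.9122574365823, 238.62591814214173], [0.0, 0.0, 1.0]] [ 0.024 -0.565  0.469] [[0.74, -0.68, -0.0], [-0.31, -0.33, -0.89], [0.6, 0.65, -0.46]]
```

View pics/top0.png

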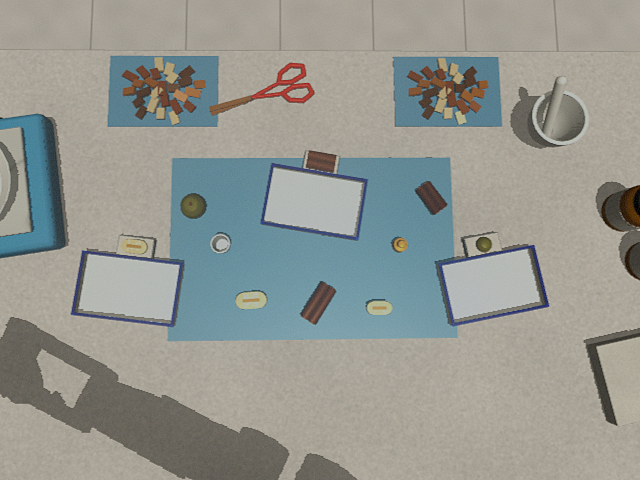

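View pics/side0.png

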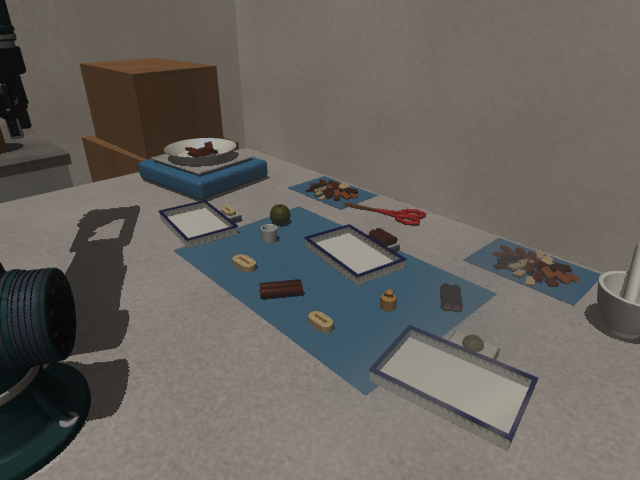

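The top view shows the bark tray at (314,201), the root tray at (128,287) and the fruit tray at (492,284). The pieces are fruit (193,206), slice_large (251,300), quill_long (319,302), slice_small (379,307) and quill_short (431,197). The cup is at (221,242) and the weight at (400,243). The side view agrees.

```bash
cat > h.py <<'E'
import cv2,numpy as np
def ray(c,px,z):
    C=-c["R"].T@c["t"]; d=c["R"].T@np.linalg.inv(c["mtx"])@np.array([px[0],px[1],1.]); return (C+d*(z-C[2])/d[2])
def mask_at(hsv,seed,r,kind):
    m={'quill':(hsv[...,0]<20)|(hsv[...,0]>165),'slice':hsv[...,0]<40,'fruit':(hsv[...,0]<45),'any':hsv[...,0]<40}[kind].astype(np.uint8)
    if kind=='quill': m&=(hsv[...,2]<130).astype(np.uint8)
    k=np.zeros_like(m);cv2.circle(k,seed,r,1,-1);m&=k
    m=cv2.morphologyEx(m,cv2.MORPH_CLOSE,np.ones((3,3)))
    cs,_=cv2.findContours(m,cv2.RETR_EXTERNAL,cv2.CHAIN_APPROX_NONE);return max(cs,key=cv2.contourArea)
def rect(c,cnt,z):
    P=np.array([ray(c,p,z)[:2] for p in cnt[:,0].astype(float)])
    (x,y),(w,h),a=cv2.minAreaRect((P*1000).astype(np.float32))
    if w<h:w,h,a=h,w,a+90
    return np.array([x,y]).round(1),(round(w,1),round(h,1)),round((a+90)%180-90,1)
E
python3 - <<'E'
from h import *
c=dict(np.load("pics/top0.npz"));hsv=cv2.cvtColor(c["frame"],cv2.COLOR_RGB2HSV)
for n,s,r,k,z in[("fruit",(193,206),22,'fruit',.023),("slice_large",(251,300),24,'slice',.010),("quill_long",(319,302),32,'quill',.012),("slice_small",(379,307),22,'slice',.010),("quill_short",(431,197),26,'quill',.012),("weight",(400,243),14,'any',.02)]:
    print(n,*rect(c,mask_at(hsv,s,r,k),z))
b=((hsv[...,0]>112)&(hsv[...,0]<130)&(hsv[...,1]>110)).astype(np.uint8)
for n,(x,y) in dict(bark=(314,201),root=(128,287),fruit=(492,284)).items():
    k=np.zeros_like(b);k[y-50:y+50,x-66:x+66]=1
    ys,xs=np.nonzero(b&k);print(n,len(xs),*rect(c,np.stack([xs,ys],1)[:,None],.022))
print("cup",ray(c,(221,242),.03))
E
```

```text
fruit [634.3 231.7] (46.2, 45.1) 89.7
slice_large [451.7 120.6] (57.6, 30.5) 89.4
quill_long [445.4  -8.3] (77.9, 34.0) -33.1
slice_small [ 434.6 -124.9] (48.5, 24.9) 89.3
quill_short [ 650.1 -234.8] (63.2, 34.6) 35.1
weight [ 555.  -167.9] (27.9, 25.9) -46.1
bark 509 [642.3  -2.4] (190.7, 121.9) 79.8
root 550 [477.  353.2] (191.2, 121.0) 82.4
fruit 601 [ 476.3 -346.2] (191.1, 121.3) -79.6
cup [0.56200114 0.17590587 0.03      ]
```

```bash
cat > g.py <<'E'
import sys,numpy as np
from plant import *
from scipy.spatial.transform import Rotation as Ro
# args: groups x,y,z,psi (mm,deg)
o=get_obs();R=np.array(o["eef_rot"]);p=np.array(o["ee_pos"])
print("t",round(o["clock"],1),"p",(p*1000).round(1),"psi",np.degrees(np.arctan2(R[1,1],R[0,1])).round(1),"gap",round(o["finger_gap"]*1e3,1),"F",np.round(o["force"],1),"ff",np.round(o["finger_force"],1))
for a in sys.argv[1:]:
    x,y,z,s=map(float,a.split(","));s=np.radians(s)
    T=np.array([[-np.sin(s),np.cos(s),0],[np.cos(s),np.sin(s),0],[0,0,-1]])
    print(a,"transl",(R.T@(np.array([x,y,z])/1e3-p)).round(4).tolist(),"rot",np.degrees(Ro.from_matrix(R.T@T).as_rotvec()).round(1).tolist())
E
python3 g.py 452,121,100,-0.6
```

```text
t 0.1 p [200.1 511.8 230.2] psi 68.6 gap 85.5 F [-0.3  1.  -0.3] ff 0.0
452,121,100,-0.6 transl [-0.377, -0.2719, 0.1307] rot [-0.1, 0.1, 69.2]
```

Emit:
{"op": "drive_tool", "data": {
  "fingers": [-0.3,-0.3,-0.3,-0.3,-0.3,-0.3,-0.3,-0.3,-0.3,-0.3,-0.3,-0.3,-0.3,-0.3],
  "translation": [
    [-0.377,-0.272,0.13],
    [-0.377,-0.272,0.13],
    [-0.377,-0.272,0.13],
    [-0.377,-0.272,0.13],
    [-0.377,-0.272,0.13],
    [-0.377,-0.272,0.13],
    [-0.377,-0.272,0.13],
    [-0.377,-0.272,0.13],
    [-0.377,-0.272,0.13],
    [-0.377,-0.272,0.13],
    [-0.377,-0.272,0.13],
    [-0.377,-0.272,0.13],
    [-0.377,-0.272,0.13],
    [-0.377,-0.272,0.13]
  ],
  "delta_rot": [
    [0,0,69],
    [0,0,69],
    [0,0,69],
    [0,0,69],
    [0,0,69],
    [0,0,69],
    [0,0,69],
    [0,0,69],
    [0,0,69],
    [0,0,69],
    [0,0,69],
    [0,0,69],
    [0,0,69],
    [0,0,69]
  ]
}}

```text
clock: 1.5
ee_pos: [0.452, 0.1228, 0.1018]
eef_rot: [[0.004, 1.0, 0.001], [1.0, -0.004, 0.001], [0.001, 0.001, -1.0]]
force: [0.1, 0.4, 0.0]
finger_gap: 0.0556
finger_force: 0.0
```

```bash
python3 g.py 452,121,4,-0.6
python3 - <<'E'
from plant import *
import cv2
cv2.imwrite("pics/w1.png",read_camera("wrist")["frame"][:,:,::-1])
E
```

```text
t 1.5 p [452.  122.8 101.8] psi -0.2 gap 55.6 F [0.1 0.4 0. ] ff 0.0
452,121,4,-0.6 transl [-0.0018, -0.0001, 0.0978] rot [0.0, -0.0, 0.4]
```

View pics/w1.png

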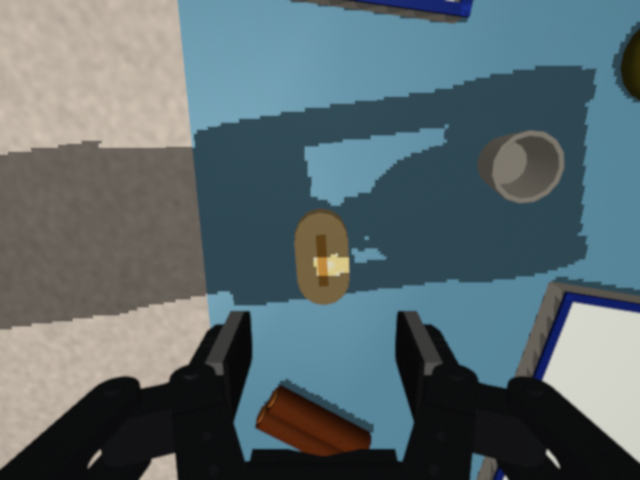

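The slice is centred between the fingers (slice at column 322, finger midline at 324). I'll descend and grip.

Emit:
{"op": "drive_tool", "data": {
  "fingers": [-0.3,-0.3,-0.3,-0.3,-0.3,0.6,0.6,0.6,0.6,0.6,0.6,0.6],
  "translation": [
    [-0.002,0,0.04],
    [-0.002,0,0.08],
    [-0.002,0,0.098],
    [-0.002,0,0.098],
    [-0.002,0,0.098],
    [-0.002,0,0.098],
    [-0.002,0,0.098],
    [-0.002,0,0.098],
    [-0.002,0,0.098],
    [-0.002,0,0.098],
    [-0.002,0,0.098],
    [-0.002,0,0.098]
  ],
  "delta_rot": [
    [0,0,0],
    [0,0,0],
    [0,0,0],
    [0,0,0],
    [0,0,0],
    [0,0,0],
    [0,0,0],
    [0,0,0],
    [0,0,0],
    [0,0,0],
    [0,0,0],
    [0,0,0]
  ]
}}

```text
clock: 2.75
ee_pos: [0.4543, 0.1201, 0.0057]
eef_rot: [[0.006, 1.0, 0.005], [1.0, -0.006, 0.001], [0.001, 0.005, -1.0]]
force: [-0.4, 0.7, 6.1]
finger_gap: 0.0302
finger_force: 61.0
```

```bash
python3 g.py 452,121,100,-7.6 483,398,100,-7.6 483,398,7,-7.6
```

```text
t 2.8 p [454.3 120.1   5.7] psi -0.4 gap 30.2 F [-0.4  0.7  6.1] ff 61.0
452,121,100,-7.6 transl [0.001, -0.0018, -0.0943] rot [0.3, -0.1, 7.2]
483,398,100,-7.6 transl [0.2782, 0.0274, -0.0939] rot [0.3, -0.1, 7.2]
483,398,7,-7.6 transl [0.2781, 0.027, -0.0009] rot [0.3, -0.1, 7.2]
```

Emit:
{"op": "drive_tool", "data": {
  "fingers": [0.6,0.6,0.6,0.6,0.6,0.6,0.6,0.6,0.6,0.6,0.6,0.6],
  "translation": [
    [0,0,-0.03],
    [0,0,-0.07],
    [0.04,0.004,-0.07],
    [0.09,0.009,-0.07],
    [0.14,0.014,-0.07],
    [0.19,0.019,-0.07],
    [0.24,0.024,-0.07],
    [0.278,0.027,-0.07],
    [0.278,0.027,-0.07],
    [0.278,0.027,-0.07],
    [0.278,0.027,-0.07],
    [0.278,0.027,-0.07]
  ],
  "delta_rot": [
    [0,0,0],
    [0,0,0],
    [0,0,4],
    [0,0,7],
    [0,0,7],
    [0,0,7],
    [0,0,7],
    [0,0,7],
    [0,0,7],
    [0,0,7],
    [0,0,7],
    [0,0,7]
  ]
}}

```text
clock: 3.95
ee_pos: [0.4813, 0.396, 0.0736]
eef_rot: [[0.13, 0.992, 0.0], [0.992, -0.13, -0.0], [-0.0, 0.0, -1.0]]
force: [1.0, -0.6, 0.6]
finger_gap: 0.0299
finger_force: 60.3
```

```bash
python3 g.py 483,398,8,-7.6
python3 - <<'E'
from plant import *
import cv2
cv2.imwrite("pics/w2.png",read_camera("wrist")["frame"][:,:,::-1])
E
```

```text
t 4.0 p [481.3 396.   73.6] psi -7.5 gap 29.9 F [ 1.  -0.6  0.6] ff 60.3
483,398,8,-7.6 transl [0.0022, 0.0015, 0.0656] rot [0.0, 0.0, 0.1]
```

View pics/w2.png

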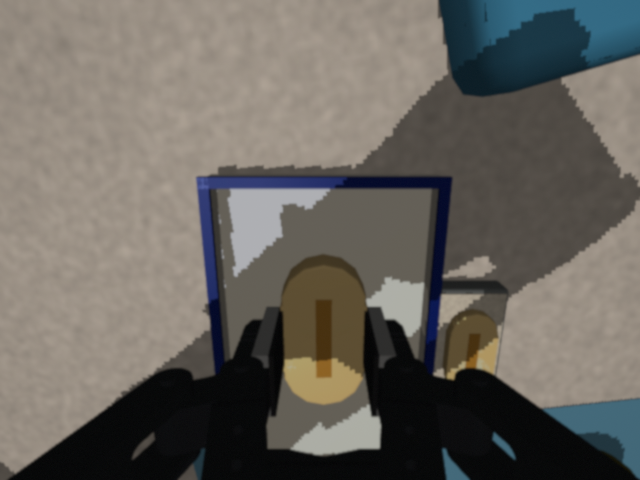

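The wrist view shows the slice held level at (324,330), centred across the root tray, whose rim runs from column 205 to 440. I'll lower it and release.

Emit:
{"op": "drive_tool", "data": {
  "fingers": [0.6,0.6,0.6,0.6,0.6,-0.05,-0.05,-0.05,-0.05,-0.05,-0.05],
  "translation": [
    [0.001,0,0.03],
    [0.001,0,0.055],
    [0.001,0,0.066],
    [0.001,0,0.066],
    [0.001,0,0.066],
    [0.001,0,0.065],
    [0.001,0,0.065],
    [0.001,0,0.065],
    [0.001,0,0.03],
    [0.001,0,-0.02],
    [0.001,0,-0.03]
  ],
  "delta_rot": [
    [0,0,0],
    [0,0,0],
    [0,0,0],
    [0,0,0],
    [0,0,0],
    [0,0,0],
    [0,0,0],
    [0,0,0],
    [0,0,0],
    [0,0,0],
    [0,0,0]
  ]
}}

```text
clock: 5.1
ee_pos: [0.4843, 0.4007, 0.1109]
eef_rot: [[0.128, 0.992, 0.01], [0.992, -0.128, 0.007], [0.008, 0.009, -1.0]]
force: [1.4, 1.0, 1.7]
finger_gap: 0.0447
finger_force: 0.0
```

```bash
python3 g.py 435,-125,80,-0.7
```

```text
t 5.1 p [484.3 400.7 110.9] psi -7.4 gap 44.7 F [1.4 1.  1.7] ff 0.0
435,-125,80,-0.7 transl [-0.5279, 0.018, 0.0266] rot [0.6, -0.5, -6.6]
```

Emit:
{"op": "drive_tool", "data": {
  "fingers": [-0.3,-0.3,-0.3,-0.3,-0.3,-0.3,-0.3,-0.3,-0.3,-0.3,-0.3,-0.3,-0.3,-0.3,-0.3],
  "translation": [
    [-0.525,0.018,0.02],
    [-0.525,0.018,0.02],
    [-0.525,0.018,0.02],
    [-0.525,0.018,0.02],
    [-0.525,0.018,0.02],
    [-0.525,0.018,0.02],
    [-0.525,0.018,0.02],
    [-0.525,0.018,0.02],
    [-0.525,0.018,0.02],
    [-0.525,0.018,0.02],
    [-0.525,0.018,0.02],
    [-0.525,0.018,0.02],
    [-0.525,0.018,0.02],
    [-0.525,0.018,0.02],
    [-0.525,0.018,0.02]
  ],
  "delta_rot": [
    [0,0,-6.6],
    [0,0,-6.6],
    [0,0,-6.6],
    [0,0,-6.6],
    [0,0,-6.6],
    [0,0,-6.6],
    [0,0,-6.6],
    [0,0,-6.6],
    [0,0,-6.6],
    [0,0,-6.6],
    [0,0,-6.6],
    [0,0,-6.6],
    [0,0,-6.6],
    [0,0,-6.6],
    [0,0,-6.6]
  ]
}}

```text
clock: 6.6
ee_pos: [0.432, -0.1233, 0.0832]
eef_rot: [[0.011, 1.0, 0.0], [1.0, -0.011, 0.0], [0.0, 0.0, -1.0]]
force: [0.5, 0.4, 0.3]
finger_gap: 0.0552
finger_force: 0.0
```

```bash
python3 g.py 435,-125,5,-0.7;  python3 - <<'E'
from h import *
from plant import *
c=read_camera("top");hsv=cv2.cvtColor(c["frame"],cv2.COLOR_RGB2HSV)
cv2.imwrite("pics/t2.png",c["frame"][:,:,::-1]);m=((hsv[...,0]<35)&(hsv[...,1]>60)).astype(np.uint8);k=m*0;k[258:320,80:178]=1
ys,xs=np.nonzero(m&k);print(len(xs),rect(c,np.stack([xs,ys],1)[:,None],.013))
E
```

```text
t 6.6 p [ 432.  -123.3   83.2] psi -0.6 gap 55.2 F [0.5 0.4 0.3] ff 0.0
435,-125,5,-0.7 transl [-0.0017, 0.003, 0.0782] rot [0.0, -0.0, 0.1]
368 (array([482.5, 397.1]), (60.0, 31.3), 83.0)
```

Slice_large is at (482,397) with the right size and angle. Next is slice_small.

Emit:
{"op": "drive_tool", "data": {
  "fingers": [-0.3,-0.3,-0.3,-0.3,-0.3,0.6,0.6,0.6,0.6,0.6,0.6,0.6],
  "translation": [
    [-0.002,0.003,0.03],
    [-0.002,0.003,0.06],
    [-0.002,0.003,0.078],
    [-0.002,0.003,0.078],
    [-0.002,0.003,0.078],
    [-0.002,0.003,0.078],
    [-0.002,0.003,0.078],
    [-0.002,0.003,0.078],
    [-0.002,0.003,0.078],
    [-0.002,0.003,0.078],
    [-0.002,0.003,0.078],
    [-0.002,0.003,0.078]
  ],
  "delta_rot": [
    [0,0,0],
    [0,0,0],
    [0,0,0],
    [0,0,0],
    [0,0,0],
    [0,0,0],
    [0,0,0],
    [0,0,0],
    [0,0,0],
    [0,0,0],
    [0,0,0],
    [0,0,0]
  ]
}}

```text
clock: 7.85
ee_pos: [0.4363, -0.1271, 0.0072]
eef_rot: [[0.013, 1.0, 0.004], [1.0, -0.013, -0.001], [-0.001, 0.004, -1.0]]
force: [-0.1, 0.7, 5.8]
finger_gap: 0.024
finger_force: 60.1
```

```bash
python3 g.py 471,309,75,-7.6
```

```text
t 7.8 p [ 436.3 -127.1    7.2] psi -0.8 gap 24.0 F [-0.1  0.7  5.8] ff 60.1
471,309,75,-7.6 transl [0.4364, 0.0292, -0.0682] rot [0.2, 0.0, 6.8]
```

Emit:
{"op": "drive_tool", "data": {
  "fingers": [0.6,0.6,0.6,0.6,0.6,0.6,0.6,0.6,0.6,0.6,0.6,0.6,0.6,0.6,0.6,0.6],
  "translation": [
    [0,0,-0.03],
    [0,0,-0.07],
    [0.04,0.003,-0.07],
    [0.09,0.006,-0.07],
    [0.14,0.01,-0.07],
    [0.19,0.013,-0.07],
    [0.24,0.016,-0.07],
    [0.29,0.02,-0.07],
    [0.34,0.023,-0.07],
    [0.39,0.026,-0.07],
    [0.436,0.029,-0.07],
    [0.436,0.029,-0.07],
    [0.436,0.029,-0.07],
    [0.436,0.029,-0.07],
    [0.436,0.029,-0.07],
    [0.436,0.029,-0.07]
  ],
  "delta_rot": [
    [0,0,0],
    [0,0,0],
    [0,0,4],
    [0,0,6.8],
    [0,0,6.8],
    [0,0,6.8],
    [0,0,6.8],
    [0,0,6.8],
    [0,0,6.8],
    [0,0,6.8],
    [0,0,6.8],
    [0,0,6.8],
    [0,0,6.8],
    [0,0,6.8],
    [0,0,6.8],
    [0,0,6.8]
  ]
}}

```text
clock: 9.45
ee_pos: [0.4698, 0.3077, 0.0755]
eef_rot: [[0.134, 0.991, 0.0], [0.991, -0.134, -0.0], [0.0, 0.0, -1.0]]
force: [-0.2, -0.4, -0.1]
finger_gap: 0.0238
finger_force: 59.4
```

```bash
python3 g.py 471,309,9,-7.6
```

```text
t 9.4 p [469.8 307.7  75.5] psi -7.7 gap 23.8 F [-0.2 -0.4 -0.1] ff 59.4
471,309,9,-7.6 transl [0.0015, 0.001, 0.0665] rot [0.0, -0.0, -0.1]
```

Emit:
{"op": "drive_tool", "data": {
  "fingers": [0.6,0.6,0.6,0.6,0.6,0.05,0.05,0.05,0.05,0.05,0.05,0.05,0.05],
  "translation": [
    [0.001,0.001,0.03],
    [0.001,0.001,0.055],
    [0.001,0.001,0.067],
    [0.001,0.001,0.067],
    [0.001,0.001,0.067],
    [0.001,0.001,0.066],
    [0.001,0.001,0.066],
    [0.001,0.001,0.066],
    [0.001,0.001,0.03],
    [0.001,0.001,-0.02],
    [0.001,0.001,-0.03],
    [0.001,0.001,-0.03],
    [0.001,0.001,-0.03]
  ],
  "delta_rot": [
    [0,0,0],
    [0,0,0],
    [0,0,0],
    [0,0,0],
    [0,0,0],
    [0,0,0],
    [0,0,0],
    [0,0,0],
    [0,0,0],
    [0,0,0],
    [0,0,0],
    [0,0,0],
    [0,0,0]
  ]
}}

```text
clock: 10.75
ee_pos: [0.4701, 0.3095, 0.1043]
eef_rot: [[0.131, 0.991, -0.001], [0.991, -0.131, -0.001], [-0.001, -0.001, -1.0]]
force: [0.4, -0.0, 0.0]
finger_gap: 0.0407
finger_force: 0.0
```

```bash
python3 g.py 445,-8,80,56.9
```

```text
t 10.8 p [470.1 309.5 104.3] psi -7.6 gap 40.7 F [ 0.4 -0.   0. ] ff 0.0
445,-8,80,56.9 transl [-0.3181, 0.0169, 0.0245] rot [-0.1, 0.0, -64.5]
```

Emit:
{"op": "drive_tool", "data": {
  "fingers": [-0.4,-0.4,-0.4,-0.4,-0.4,-0.4,-0.4,-0.4,-0.4,-0.4,-0.4,-0.4],
  "translation": [
    [-0.318,0.017,0.024],
    [-0.318,0.017,0.024],
    [-0.318,0.017,0.024],
    [-0.318,0.017,0.024],
    [-0.318,0.017,0.024],
    [-0.318,0.017,0.024],
    [-0.318,0.017,0.024],
    [-0.318,0.017,0.024],
    [-0.318,0.017,0.024],
    [-0.318,0.017,0.024],
    [-0.318,0.017,0.024],
    [-0.318,0.017,0.024]
  ],
  "delta_rot": [
    [0,0,-64.5],
    [0,0,-64.5],
    [0,0,-64.5],
    [0,0,-64.5],
    [0,0,-64.5],
    [0,0,-64.5],
    [0,0,-64.5],
    [0,0,-64.5],
    [0,0,-64.5],
    [0,0,-64.5],
    [0,0,-64.5],
    [0,0,-64.5]
  ]
}}

```text
clock: 11.95
ee_pos: [0.4451, -0.0072, 0.0803]
eef_rot: [[-0.838, 0.545, -0.002], [0.545, 0.838, 0.0], [0.002, -0.001, -1.0]]
force: [-0.3, 0.6, 0.2]
finger_gap: 0.0599
finger_force: 0.0
```

```bash
python3 g.py 445,-8,6,56.9
python3 - <<'E'
from h import *
from plant import *
c=read_camera("top");hsv=cv2.cvtColor(c["frame"],cv2.COLOR_RGB2HSV)
cv2.imwrite("pics/t3.png",c["frame"][:,:,::-1]);m=((hsv[...,0]<35)&(hsv[...,1]>60)).astype(np.uint8);k=m*0;k[258:320,80:178]=1
for q in cv2.findContours(m&k,cv2.RETR_EXTERNAL,cv2.CHAIN_APPROX_NONE)[0]:
  if len(q)>15:print(rect(c,q,.013))
E
```

```text
t 11.9 p [445.1  -7.2  80.3] psi 56.9 gap 59.9 F [-0.3  0.6  0.2] ff 0.0
445,-8,6,56.9 transl [-0.0005, -0.0007, 0.0743] rot [-0.0, -0.1, 0.0]
(array([471.9, 309.8]), (47.8, 24.7), 89.4)
(array([482.6, 397.1]), (59.9, 31.6), 83.7)
```

Emit:
{"op": "drive_tool", "data": {
  "fingers": [-0.4,-0.4,-0.4,-0.4,-0.4,0.5,0.5,0.5,0.5,0.5,0.5,0.5],
  "translation": [
    [0,-0.001,0.03],
    [0,-0.001,0.06],
    [0,-0.001,0.074],
    [0,-0.001,0.074],
    [0,-0.001,0.074],
    [0,-0.001,0.074],
    [0,-0.001,0.074],
    [0,-0.001,0.074],
    [0,-0.001,0.074],
    [0,-0.001,0.074],
    [0,-0.001,0.074],
    [0,-0.001,0.074]
  ],
  "delta_rot": [
    [0,0,0],
    [0,0,0],
    [0,0,0],
    [0,0,0],
    [0,0,0],
    [0,0,0],
    [0,0,0],
    [0,0,0],
    [0,0,0],
    [0,0,0],
    [0,0,0],
    [0,0,0]
  ]
}}

```text
clock: 13.2
ee_pos: [0.4466, -0.0085, 0.0093]
eef_rot: [[-0.838, 0.546, 0.003], [0.546, 0.838, -0.0], [-0.003, 0.002, -1.0]]
force: [-0.9, -0.1, 6.1]
finger_gap: 0.0329
finger_force: 59.2
```

```bash
python3 g.py 650,42,76,79.8
```

```text
t 13.2 p [446.6  -8.5   9.3] psi 56.9 gap 32.9 F [-0.9 -0.1  6.1] ff 59.2
650,42,76,79.8 transl [-0.1431, 0.1535, -0.066] rot [0.1, 0.2, -22.9]
```

Emit:
{"op": "drive_tool", "data": {
  "fingers": [0.5,0.5,0.5,0.5,0.5,0.5,0.5,0.5,0.5,0.5,0.5,0.5,0.5,0.5],
  "translation": [
    [0,0,-0.02],
    [0,0,-0.05],
    [0,0,-0.07],
    [-0.028,0.03,-0.07],
    [-0.056,0.06,-0.07],
    [-0.084,0.09,-0.07],
    [-0.112,0.12,-0.07],
    [-0.143,0.153,-0.07],
    [-0.143,0.153,-0.07],
    [-0.143,0.153,-0.07],
    [-0.143,0.153,-0.07],
    [-0.143,0.153,-0.07],
    [-0.143,0.153,-0.07],
    [-0.143,0.153,-0.07]
  ],
  "delta_rot": [
    [0,0,0],
    [0,0,0],
    [0,0,0],
    [0,0,-8],
    [0,0,-16],
    [0,0,-22.9],
    [0,0,-22.9],
    [0,0,-22.9],
    [0,0,-22.9],
    [0,0,-22.9],
    [0,0,-22.9],
    [0,0,-22.9],
    [0,0,-22.9],
    [0,0,-22.9]
  ]
}}

```text
clock: 14.6
ee_pos: [0.6481, 0.0415, 0.0782]
eef_rot: [[-0.984, 0.177, 0.001], [0.177, 0.984, 0.0], [-0.001, 0.0, -1.0]]
force: [-0.4, -0.2, -1.1]
finger_gap: 0.033
finger_force: 59.8
```

```bash
python3 g.py 650,42,10,79.8
python3 - <<'E'
from plant import *
import cv2,numpy as np
a=read_camera("wrist")["frame"];b=read_camera("side")["frame"][150:330,220:500]
b=cv2.resize(b,(746,480));cv2.imwrite("pics/w4.png",np.hstack([cv2.resize(a,(426,320)),cv2.resize(b,(374,320))])[:,:,::-1])
E
```

```text
t 14.6 p [648.1  41.5  78.2] psi 79.8 gap 33.0 F [-0.4 -0.2 -1.1] ff 59.8
650,42,10,79.8 transl [-0.0017, 0.0008, 0.0682] rot [0.0, 0.1, 0.0]
```

View pics/w4.png

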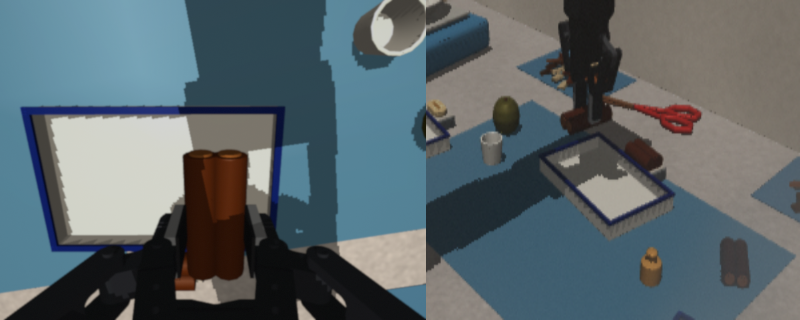

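The wrist and side views show the long scroll held level over the right half of the bark tray. I'll lower it and release.

Emit:
{"op": "drive_tool", "data": {
  "fingers": [0.5,0.5,0.5,0.5,0.5,-0.1,-0.1,-0.1,-0.1,-0.1,-0.1,-0.1,-0.1],
  "translation": [
    [-0.001,0,0.03],
    [-0.001,0,0.055],
    [-0.001,0,0.066],
    [-0.001,0,0.066],
    [-0.001,0,0.066],
    [-0.001,0,0.066],
    [-0.001,0,0.066],
    [-0.001,0,0.066],
    [-0.001,0,0.03],
    [-0.001,0,-0.01],
    [-0.001,0,-0.03],
    [-0.001,0,-0.03],
    [-0.001,0,-0.03]
  ],
  "delta_rot": [
    [0,0,0],
    [0,0,0],
    [0,0,0],
    [0,0,0],
    [0,0,0],
    [0,0,0],
    [0,0,0],
    [0,0,0],
    [0,0,0],
    [0,0,0],
    [0,0,0],
    [0,0,0],
    [0,0,0]
  ]
}}

```text
clock: 16.0
ee_pos: [0.6495, 0.0416, 0.1072]
eef_rot: [[-0.984, 0.176, 0.0], [0.176, 0.984, 0.0], [-0.0, 0.0, -1.0]]
force: [-0.0, 0.7, 0.2]
finger_gap: 0.0466
finger_force: 0.0
```

```bash
python3 g.py 650,-235,80,125.1
```

```text
t 16.0 p [649.5  41.6 107.2] psi 79.8 gap 46.6 F [-0.   0.7  0.2] ff 0.0
650,-235,80,125.1 transl [-0.0493, -0.2721, 0.0271] rot [0.0, 0.0, -45.3]
```

Emit:
{"op": "drive_tool", "data": {
  "fingers": [-0.4,-0.4,-0.4,-0.4,-0.4,-0.4,-0.4,-0.4,-0.4,-0.4,-0.4,-0.4,-0.4,-0.4,-0.4,-0.4,-0.4,-0.4,-0.4,-0.4],
  "translation": [
    [-0.049,-0.272,0.026],
    [-0.049,-0.272,0.026],
    [-0.049,-0.272,0.026],
    [-0.049,-0.272,0.026],
    [-0.049,-0.272,0.026],
    [-0.049,-0.272,0.026],
    [-0.049,-0.272,0.026],
    [-0.049,-0.272,0.026],
    [-0.049,-0.272,0.026],
    [-0.049,-0.272,0.026],
    [-0.049,-0.272,0.026],
    [-0.049,-0.272,0.026],
    [-0.049,-0.272,0.026],
    [-0.049,-0.272,0.026],
    [-0.049,-0.272,0.026],
    [-0.049,-0.272,0.026],
    [-0.049,-0.272,0.026],
    [-0.049,-0.272,0.026],
    [-0.049,-0.272,0.026],
    [-0.049,-0.272,0.026]
  ],
  "delta_rot": [
    [0,0,8],
    [0,0,16],
    [0,0,24],
    [0,0,32],
    [0,0,40],
    [0,0,48],
    [0,0,56],
    [0,0,64],
    [0,0,72],
    [0,0,80],
    [0,0,88],
    [0,0,96],
    [0,0,104],
    [0,0,112],
    [0,0,120],
    [0,0,128],
    [0,0,134.7],
    [0,0,134.7],
    [0,0,134.7],
    [0,0,134.7]
  ]
}}

```text
clock: 18.0
ee_pos: [0.6492, -0.2346, 0.08]
eef_rot: [[0.817, 0.577, -0.002], [0.577, -0.817, 0.001], [-0.001, -0.002, -1.0]]
force: [1.1, -0.4, 0.4]
finger_gap: 0.0597
finger_force: 0.0
```

```bash
python3 g.py 650,-235,6,-54.9
python3 - <<'E'
from h import *
from plant import *
c=read_camera("top");hsv=cv2.cvtColor(c["frame"],cv2.COLOR_RGB2HSV)
m=((hsv[...,2]<110)&((hsv[...,0]<20)|(hsv[...,0]>165))&(hsv[...,1]>80)).astype(np.uint8);k=m*0;k[174:236,268:360]=1
for q in cv2.findContours(m&k,cv2.RETR_EXTERNAL,cv2.CHAIN_APPROX_NONE)[0]:
  if len(q)>15:print(rect(c,q,.015))
E
```

```text
t 18.0 p [ 649.2 -234.6   80. ] psi -54.8 gap 59.7 F [ 1.1 -0.4  0.4] ff 0.0
650,-235,6,-54.9 transl [0.0005, 0.001, 0.074] rot [-0.1, 0.1, 0.1]
```

Emit:
{"op": "drive_tool", "data": {
  "fingers": [-0.4,-0.4,-0.4,-0.4,-0.4,0.5,0.5,0.5,0.5,0.5,0.5,0.5],
  "translation": [
    [0,0.001,0.03],
    [0,0.001,0.06],
    [0,0.001,0.074],
    [0,0.001,0.074],
    [0,0.001,0.074],
    [0,0.001,0.074],
    [0,0.001,0.074],
    [0,0.001,0.074],
    [0,0.001,0.074],
    [0,0.001,0.074],
    [0,0.001,0.074],
    [0,0.001,0.074]
  ],
  "delta_rot": [
    [0,0,0],
    [0,0,0],
    [0,0,0],
    [0,0,0],
    [0,0,0],
    [0,0,0],
    [0,0,0],
    [0,0,0],
    [0,0,0],
    [0,0,0],
    [0,0,0],
    [0,0,0]
  ]
}}

```text
clock: 19.25
ee_pos: [0.6519, -0.2364, 0.0104]
eef_rot: [[0.818, 0.576, 0.005], [0.576, -0.818, -0.002], [0.003, 0.004, -1.0]]
force: [-0.5, 1.0, 6.4]
finger_gap: 0.0321
finger_force: 59.4
```

```bash
python3 g.py 634,-47,76,-100.2
python3 - <<'E'
from plant import *
import cv2,numpy as np
b=read_camera("top")["frame"][130:330,60:360]
cv2.imwrite("pics/t5.png",cv2.resize(b,(750,500))[:,:,::-1])
E
```

```text
t 19.2 p [ 651.9 -236.4   10.4] psi -54.9 gap 32.1 F [-0.5  1.   6.4] ff 59.4
634,-47,76,-100.2 transl [0.0945, -0.1649, -0.0661] rot [0.2, -0.2, 45.3]
```

View pics/t5.png

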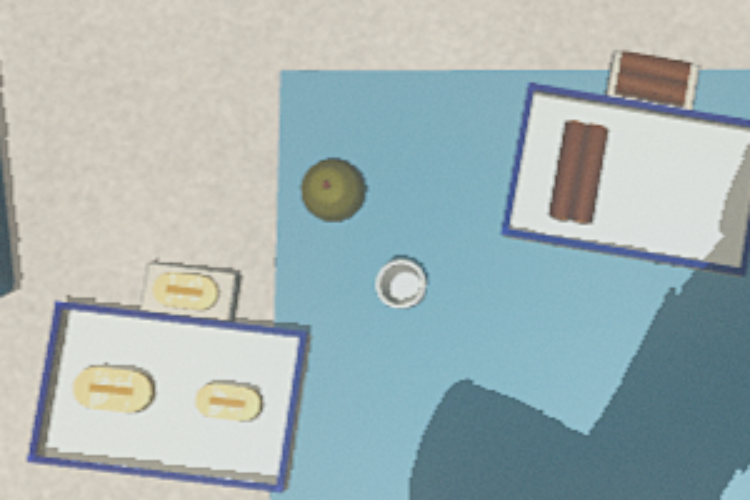

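The crop shows both slices flat in the root tray, at (114,388) and (230,401), and the long scroll flat in the bark tray at (578,172). The fruit and cup haven't moved. I'll carry the short scroll now.

Emit:
{"op": "drive_tool", "data": {
  "fingers": [0.5,0.5,0.5,0.5,0.5,0.5,0.5,0.5,0.5,0.5,0.5,0.5,0.5,0.5],
  "translation": [
    [0,0,-0.02],
    [0,0,-0.05],
    [0,0,-0.07],
    [0.02,-0.035,-0.07],
    [0.04,-0.07,-0.07],
    [0.06,-0.105,-0.07],
    [0.08,-0.14,-0.07],
    [0.095,-0.165,-0.07],
    [0.095,-0.165,-0.07],
    [0.095,-0.165,-0.07],
    [0.095,-0.165,-0.07],
    [0.095,-0.165,-0.07],
    [0.095,-0.165,-0.07],
    [0.095,-0.165,-0.07]
  ],
  "delta_rot": [
    [0,0,0],
    [0,0,0],
    [0,0,0],
    [0,0,8],
    [0,0,16],
    [0,0,24],
    [0,0,32],
    [0,0,40],
    [0,0,45.3],
    [0,0,45.3],
    [0,0,45.3],
    [0,0,45.3],
    [0,0,45.3],
    [0,0,45.3]
  ]
}}

```text
clock: 20.7
ee_pos: [0.633, -0.0467, 0.0772]
eef_rot: [[0.984, -0.177, -0.0], [-0.177, -0.984, 0.0], [-0.0, -0.0, -1.0]]
force: [-0.3, 0.0, 0.3]
finger_gap: 0.0322
finger_force: 59.4
```

```bash
python3 g.py 634,-47,13,-100.2
python3 - <<'E'
from plant import *
import cv2,numpy as np
cv2.imwrite("pics/w6.png",read_camera("wrist")["frame"][:,:,::-1])
E
```

```text
t 20.7 p [633.  -46.7  77.2] psi -100.2 gap 32.2 F [-0.3  0.   0.3] ff 59.4
634,-47,13,-100.2 transl [0.001, 0.0001, 0.0642] rot [-0.0, 0.0, 0.0]
```

View pics/w6.png

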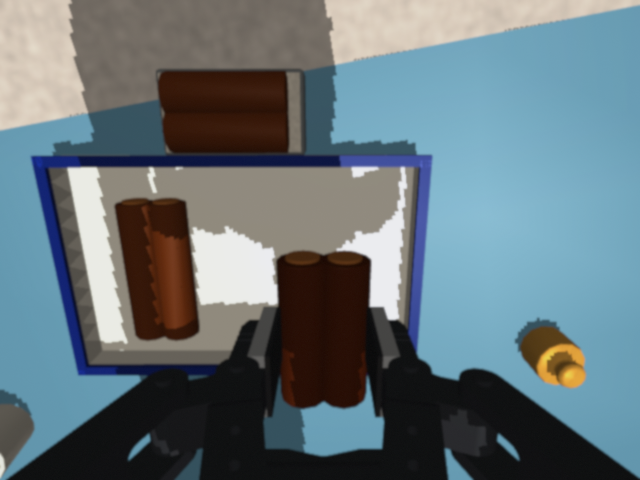

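The short scroll is held level at (324,330), well clear of the long one at (157,270). I'll lower it and release.

Emit:
{"op": "drive_tool", "data": {
  "fingers": [0.5,0.5,0.5,0.5,0.5,-0.1,-0.1,-0.1,-0.1,-0.1,-0.1,-0.1,-0.1],
  "translation": [
    [0.001,0,0.03],
    [0.001,0,0.055],
    [0.001,0,0.065],
    [0.001,0,0.065],
    [0.001,0,0.065],
    [0.001,0,0.065],
    [0.001,0,0.065],
    [0.001,0,0.065],
    [0.001,0,0.03],
    [0.001,0,-0.01],
    [0.001,0,-0.03],
    [0.001,0,-0.03],
    [0.001,0,-0.03]
  ],
  "delta_rot": [
    [0,0,0],
    [0,0,0],
    [0,0,0],
    [0,0,0],
    [0,0,0],
    [0,0,0],
    [0,0,0],
    [0,0,0],
    [0,0,0],
    [0,0,0],
    [0,0,0],
    [0,0,0],
    [0,0,0]
  ]
}}

```text
clock: 22.05
ee_pos: [0.634, -0.0462, 0.1071]
eef_rot: [[0.984, -0.176, 0.0], [-0.176, -0.984, 0.0], [0.0, -0.0, -1.0]]
force: [-0.6, 0.1, -0.7]
finger_gap: 0.0469
finger_force: 0.0
```

```bash
python3 g.py 634,232,100,-52
```

```text
t 22.1 p [634.  -46.2 107.1] psi -100.2 gap 46.9 F [-0.6  0.1 -0.7] ff 0.0
634,232,100,-52 transl [-0.049, -0.2738, 0.0071] rot [-0.0, -0.0, -48.2]
```

Emit:
{"op": "drive_tool", "data": {
  "fingers": [-0.8,-0.8,-0.8,-0.8,-0.8,-0.8,-0.8,-0.8,-0.8,-0.8,-0.8,-0.8],
  "translation": [
    [-0.049,-0.274,0.007],
    [-0.049,-0.274,0.007],
    [-0.049,-0.274,0.007],
    [-0.049,-0.274,0.007],
    [-0.049,-0.274,0.007],
    [-0.049,-0.274,0.007],
    [-0.049,-0.274,0.007],
    [-0.049,-0.274,0.007],
    [-0.049,-0.274,0.007],
    [-0.049,-0.274,0.007],
    [-0.049,-0.274,0.007],
    [-0.049,-0.274,0.007]
  ],
  "delta_rot": [
    [0,0,-48.2],
    [0,0,-48.2],
    [0,0,-48.2],
    [0,0,-48.2],
    [0,0,-48.2],
    [0,0,-48.2],
    [0,0,-48.2],
    [0,0,-48.2],
    [0,0,-48.2],
    [0,0,-48.2],
    [0,0,-48.2],
    [0,0,-48.2]
  ]
}}

```text
clock: 23.25
ee_pos: [0.6343, 0.2312, 0.1005]
eef_rot: [[0.789, 0.615, 0.0], [0.615, -0.789, 0.0], [0.0, 0.0, -1.0]]
force: [0.4, -0.2, 0.7]
finger_gap: 0.0769
finger_force: 0.0
```

```bash
python3 g.py 634,232,8,-52
python3 - <<'E'
from plant import *
import cv2,numpy as np
a=read_camera("wrist")["frame"];b=read_camera("top")["frame"][150:250,250:380]
cv2.imwrite("pics/w7.png",np.hstack([cv2.resize(a,(400,300)),cv2.resize(b,(390,300))])[:,:,::-1])
E
```

```text
t 23.2 p [634.3 231.2 100.5] psi -52.1 gap 76.9 F [ 0.4 -0.2  0.7] ff 0.0
634,232,8,-52 transl [0.0002, -0.0009, 0.0925] rot [0.0, -0.0, -0.1]
```

View pics/w7.png

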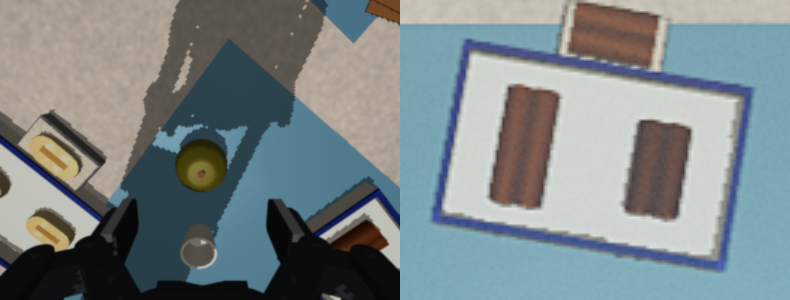

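Both scrolls lie flat and apart in the bark tray. The fruit, at (201,166) in the left panel, is centred between the fingers, and the cup is off the closing line. I'll grip it.

Emit:
{"op": "drive_tool", "data": {
  "fingers": [-0.8,-0.8,-0.8,-0.8,-0.8,0.3,0.3,0.3,0.3,0.3,0.3,0.3,0.3],
  "translation": [
    [0,-0.001,0.03],
    [0,-0.001,0.06],
    [0,-0.001,0.085],
    [0,-0.001,0.096],
    [0,-0.001,0.096],
    [0,-0.001,0.096],
    [0,-0.001,0.096],
    [0,-0.001,0.096],
    [0,-0.001,0.096],
    [0,-0.001,0.096],
    [0,-0.001,0.096],
    [0,-0.001,0.096],
    [0,-0.001,0.096]
  ],
  "delta_rot": [
    [0,0,0],
    [0,0,0],
    [0,0,0],
    [0,0,0],
    [0,0,0],
    [0,0,0],
    [0,0,0],
    [0,0,0],
    [0,0,0],
    [0,0,0],
    [0,0,0],
    [0,0,0],
    [0,0,0]
  ]
}}

```text
clock: 24.65
ee_pos: [0.6354, 0.2335, 0.0073]
eef_rot: [[0.788, 0.616, 0.005], [0.616, -0.788, 0.002], [0.005, 0.002, -1.0]]
force: [-0.3, 0.8, 7.1]
finger_gap: 0.0462
finger_force: 61.8
```

```bash
python3 g.py 634,232,120,-52 476,-346,120,-52 476,-346,8,-52
```

```text
t 24.6 p [635.4 233.5   7.3] psi -52.0 gap 46.2 F [-0.3  0.8  7.1] ff 61.8
634,232,120,-52 transl [-0.0014, 0.0006, -0.1127] rot [0.1, -0.3, 0.0]
476,-346,120,-52 transl [-0.482, 0.3584, -0.1144] rot [0.1, -0.3, 0.0]
476,-346,8,-52 transl [-0.4826, 0.3582, -0.0024] rot [0.1, -0.3, 0.0]
```

Emit:
{"op": "drive_tool", "data": {
  "fingers": [0.3,0.3,0.3,0.3,0.3,0.3,0.3,0.3,0.3,0.3,0.3,0.3,0.3,0.3,0.3,0.3,0.3,0.3,0.3,0.3],
  "translation": [
    [0,0,-0.02],
    [0,0,-0.05],
    [0,0,-0.09],
    [0,0,-0.09],
    [-0.04,0.03,-0.09],
    [-0.08,0.06,-0.09],
    [-0.12,0.09,-0.09],
    [-0.16,0.12,-0.09],
    [-0.2,0.149,-0.09],
    [-0.24,0.178,-0.09],
    [-0.28,0.208,-0.09],
    [-0.32,0.238,-0.09],
    [-0.36,0.268,-0.09],
    [-0.4,0.298,-0.09],
    [-0.44,0.327,-0.09],
    [-0.482,0.358,-0.09],
    [-0.482,0.358,-0.09],
    [-0.482,0.358,-0.09],
    [-0.482,0.358,-0.09],
    [-0.482,0.358,-0.09]
  ],
  "delta_rot": [
    [0,0,0],
    [0,0,0],
    [0,0,0],
    [0,0,0],
    [0,0,0],
    [0,0,0],
    [0,0,0],
    [0,0,0],
    [0,0,0],
    [0,0,0],
    [0,0,0],
    [0,0,0],
    [0,0,0],
    [0,0,0],
    [0,0,0],
    [0,0,0],
    [0,0,0],
    [0,0,0],
    [0,0,0],
    [0,0,0]
  ]
}}

```text
clock: 26.65
ee_pos: [0.475, -0.3444, 0.0941]
eef_rot: [[0.786, 0.618, -0.0], [0.618, -0.786, 0.001], [0.0, -0.001, -1.0]]
force: [0.3, -0.3, -0.3]
finger_gap: 0.0464
finger_force: 61.7
```

```bash
python3 g.py 476,-346,10.5,-52;python3 - <<'E'
from plant import *
import cv2,numpy as np
a=read_camera("wrist")["frame"];b=read_camera("side")["frame"][260:460,340:600]
cv2.imwrite("pics/w8.png",np.hstack([cv2.resize(a,(400,300)),cv2.resize(b,(390,300))])[:,:,::-1])
E
```

```text
t 26.6 p [ 475.  -344.4   94.1] psi -51.8 gap 46.4 F [ 0.3 -0.3 -0.3] ff 61.7
476,-346,10.5,-52 transl [-0.0002, 0.0019, 0.0836] rot [-0.0, -0.0, 0.2]
```

View pics/w8.png

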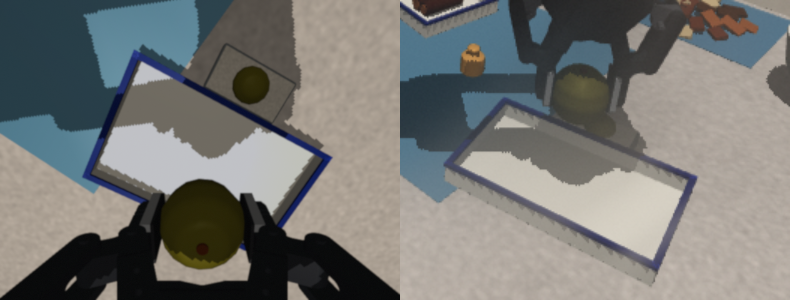

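The fruit is held upright over the fruit tray. I'll lower it, release it gently and rise.

Emit:
{"op": "drive_tool", "data": {
  "fingers": [0.3,0.3,0.3,0.3,0.3,0.3,-0.2,-0.4,-0.4,-0.4,-0.4,-0.4,-0.4,-0.4,-0.4],
  "translation": [
    [0,0.001,0.03],
    [0,0.001,0.06],
    [0,0.001,0.078],
    [0,0.001,0.084],
    [0,0.001,0.084],
    [0,0.001,0.084],
    [0,0.001,0.084],
    [0,0.001,0.084],
    [0,0.001,0.084],
    [0,0.001,0.084],
    [0,0.001,0.06],
    [0,0.001,0.02],
    [0,0.001,-0.03],
    [0,0.001,-0.08],
    [0,0.001,-0.08]
  ],
  "delta_rot": [
    [0,0,0],
    [0,0,0],
    [0,0,0],
    [0,0,0],
    [0,0,0],
    [0,0,0],
    [0,0,0],
    [0,0,0],
    [0,0,0],
    [0,0,0],
    [0,0,0],
    [0,0,0],
    [0,0,0],
    [0,0,0],
    [0,0,0]
  ]
}}

```text
clock: 28.25
ee_pos: [0.4785, -0.3499, 0.1847]
eef_rot: [[0.788, 0.616, 0.014], [0.616, -0.788, -0.012], [0.003, 0.018, -1.0]]
force: [1.2, 0.0, 0.1]
finger_gap: 0.0594
finger_force: 0.0
```

Emit:
{"op": "drive_tool", "data": {
  "fingers": [-0.4,-0.4,-0.4,-0.4,-0.4,-0.4,-0.4],
  "translation": [
    [-0.04,-0.04,-0.03],
    [-0.08,-0.08,-0.03],
    [-0.1,-0.1,-0.03],
    [-0.1,-0.1,-0.03],
    [-0.1,-0.1,-0.03],
    [-0.1,-0.1,-0.03],
    [-0.1,-0.1,-0.03]
  ],
  "delta_rot": [
    [0,0,0],
    [0,0,0],
    [0,0,0],
    [0,0,0],
    [0,0,0],
    [0,0,0],
    [0,0,0]
  ]
}}

```text
clock: 28.95
ee_pos: [0.3357, -0.3299, 0.2041]
eef_rot: [[0.787, 0.617, 0.0], [0.617, -0.787, 0.0], [0.0, -0.0, -1.0]]
force: [0.3, 0.9, 0.6]
finger_gap: 0.0597
finger_force: 0.0
```

```bash
python3 g.py;python3 - <<'E'
from plant import *
import cv2,numpy as np
b=read_camera("top")["frame"][130:340,60:570];c=read_camera("side")["frame"][150:450,140:560]
cv2.imwrite("pics/f9.png",np.vstack([cv2.resize(b,(680,280)),cv2.resize(c,(680,320))])[:,:,::-1])
E
```

```text
t 28.9 p [ 335.7 -329.9  204.1] psi -51.9 gap 59.7 F [0.3 0.9 0.6] ff 0.0
```

View pics/f9.png

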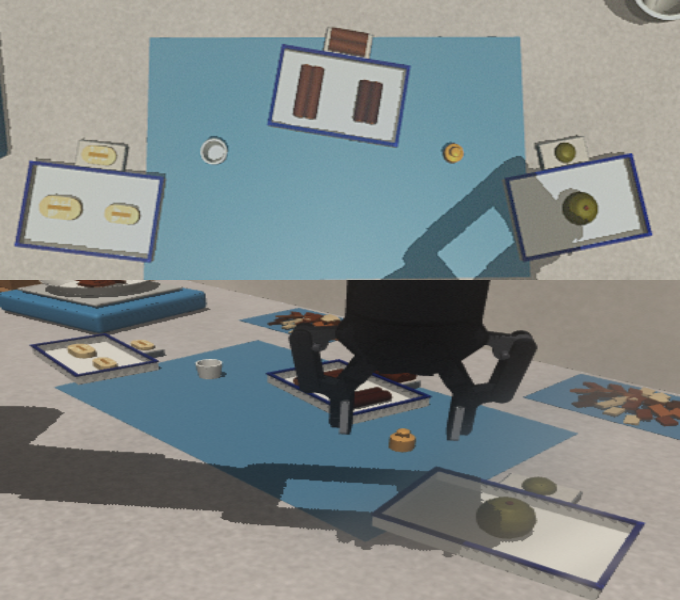

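All five pieces lie flat in the right trays. The fruit stands upright in its tray at (580,208) in the top panel, and the cup and weight are still in place.

```bash
python3 -c "
from plant import *
print(sign_off())"
```

```text
the job is handed in; nothing more can be done
None
```

All five pieces are in their matching trays, lying flat and apart, with the cup and weight still standing in place; the job was handed in at about 29 s on the robot clock.

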